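# Fetch the check weight from behind the bottles

### The job

Clear the three tall containers from the front row of the tray and stand them all on the rubber mat. Then take the larger steel check weight from the back row and set it down gently, standing in the middle of the balance pan, and only after that put each container back upright on the very mark it came from. Keep every container and the check weight upright throughout, and leave the smaller weight and the tin where they are.

Things in the scene. Friction and masses are not known exactly. Their poses are not given: they have to be found in the camera images.
- tray: Low fixed steel tray with a white floor, 126 (x) x 216 (y) mm: floor 4 mm up, rim 14 mm high, 3 mm thick. Origin: centre of its underside; z up, +x towards the back row, away from the robot (turned up to 0.2 rad). Front row (x -26 mm; y -68, 0, 68 mm): three flat round grey marks, a tall container centred on each. Back row (x 28 mm, same y): two weights and a tin.
- round_bottle: Round amber glass bottle, black screw cap, 130 mm tall, closed: body 48 mm across up to 75 mm, shoulder to 92 mm, neck 26 mm across, cap 30 mm across from 104 to 130 mm. About 0.22 kg. Origin: centre of its underside, z up its axis. Starts on any one of the three front marks of the tray.
- square_bottle: Square white plastic bottle with white round cap, 124 mm tall, closed: body 46 x 46 mm (sides along its x and y) up to 88 mm, then a short cone, cap 32 mm across from 98 to 124 mm. About 0.2 kg. Origin: centre of its underside, z up. Starts on any one of the three front marks.
- jar: Round white plastic jar with a wide grey lid, 118 mm tall, closed: body 52 mm across, lid 56 mm across from 92 to 118 mm. About 0.24 kg. Origin: centre of its underside, z up. Starts on any one of the three front marks.
- big_weight: The larger steel check weight, 0.5 kg: cylinder 40 mm across and 48 mm high with a small knob (22 mm across) on top, 64 mm in all. Origin: centre of its underside, z up. Starts in any one of the three back places of the tray.
- small_weight: The smaller steel check weight, 0.2 kg: cylinder 28 mm across and 34 mm high with a small knob on top, 50 mm in all. Origin: centre of its underside. Starts in one of the three back places; not to be moved.
- tin: Low round aluminium tin without knob, 40 mm across, 27 mm high, light. Origin: centre of its underside. Starts in one of the three back places; not to be moved.
- mat: Flat dark rubber mat fixed on the bench, 280 (its x) x 140 (its y) mm, 4 mm thick: the side area. Origin: centre of its underside; z up. To the left or the right of the tray.
- balance: Laboratory balance, fixed: white case 205 x 175 mm, top 52 mm above the bench, with a round flat steel pan 110 mm across whose top is 62 mm above the bench (rigid). Origin: on the bench directly under the centre of the pan; z up; the dark display lies on the -x side. On the other side of the tray from the mat.

How it is judged:
By the outcome, as a careful person would: the job done as asked, in the order asked, and still so for the second after the job is handed in, with the robot touching nothing.
It also fails if it takes over 147 s, if anything falls off the work surface, if the arm or the gripper's body presses on something with over 40 N, if the wrist force passes 120 N, or if a joint passes its speed limit or range.

### The arm

A 6-joint arm with a two-finger parallel gripper is mounted at the origin on the work surface. World frame = base frame: x ahead of the robot, y to its left, z up, the work surface at z = 0. Lengths are in m, angles in rad, forces in N, time in s.
With the tool pointing down it reaches from about 0.3 to 0.75 m from the base axis. Payload 8.5 kg.
Tool frame: the origin (TCP) lies on the front face of the gripper's body, between the roots of the fingers; the fingertips stand 73 mm ahead of it and the grasp point (between the pads) lies 54 mm ahead of it; z points along the fingers, y is the line along which they close (so a half turn about z gives the same grasp; the last joint's range is limited). The gripper opens to 85 mm and grips with 20 to 120 N. Pads are 22 mm wide; open, the fingers measure 114 mm over their backs; the gripper's body (76 mm by 85 mm) begins 54 mm behind the grasp point. The pads swing forward as they close: fully open they stand 13 mm farther back than shut.
Start: joints at [-1.463, 0.381, 1.297, -0, 1.464, -0.215], TCP at [0.174, -0.522, 0.304] pointing down, gripper open.
Joint ranges: [-3.11, 3.11], [-0.89, 2.33], [0.22, 2.48], [-1.42, 4.56], [0.17, 2.85], [-2.88, 2.88]. Speed limits (rad/s): [2.39, 2.39, 3.14, 3.14, 3.14, 3.14].

### API

Orientations are given as a 3x3 rotation matrix whose columns are the frame's x, y, z axes.
In Python, from station import status, viewer, ticket gives the robot as it stands. The module is installed in compiled form; this text tells all that it offers.
- The arm moves only by the shell command python3 -m creep 'ROWS' [OPENING] [FORCE]. ROWS is JSON, a list of rows, each a list of 2 entries, a list of its own where there are three numbers: the shift along the world's x, y, z in m, then the turn about the world's z in degrees. A call has 1 to 20 rows; each row is the pose to reach, as a shift and turn from the pose commanded when the call began; what a row does not reach only later rows make up. A row lasts 1/10 s, in which the tool goes at most 50 mm and 8.59 degrees, less where a joint would pass 70% of its speed; a pose out of reach is approached as far as the arm can. A call with a gripper value outside its range is refused whole. OPENING is the finger opening in m, from 0 to 0.0854, set as the call begins (- or left out, the last holds). The fingers move at their own pace and stop on an object; FORCE is the grip in N (left out, the last holds). Time passes only in rows, so rows that repeat a pose let the fingers close. It gives the time, the measured TCP pose, the force, the opening and the grip force at its end, in the units of the state.
- status.get_obs(): the state, without advancing time (a new reading comes with each control period).
- viewer.snapshot(name): name is "scene" or "side" or "wrist"; returns the picture (480x640x3 uint8, red, green, blue); there is no depth.
- viewer.get_calibration(name): a dict with "fx", "fy", "cx", "cy" (pixels), "position" and "rotation" of the camera in the world; the wrist camera has in their place "hand_eye" (4x4, takes a point from camera to tool coordinates, whose origin is the TCP and whose axes are the flange's). Camera axes: x right, y down, z forward; pixel columns grow to the right and rows downward; lengths in m; the calibration is good to about 2 mm. A picture is of the moment at which its call begins: read the wrist's pose just before it. get_calibration takes no time and is no camera call.
- ticket.job_done(): hands the job in; it is judged then, once.
The state is a dict: "t": time; "joints": joint angles; "dq": joint speeds; "tau": joint torques, N m; "position": TCP position; "ee_rot": TCP orientation; "wrist_force": force on the tool from outside, world axes, zero at the start; "ft_torque": the same for the moment, N m; "grip_width": opening from 0.0 (shut) to 1.0 (fully open); "grip_force": force on a finger pad.
Only numpy, scipy, OpenCV 4.12 (cv2) and the standard library are available. Lean on these libraries where they do the work, as an engineer would, in place of code of your own. Each camera call takes 0.05 s, during which the arm holds its last target. There are 200 camera calls.

## Working session

There is one attempt and no reset: what is moved stays moved. The work goes in short steps, Python scripts to look and compute and a shell command to move; the robot and the scene stay as the last step left them, time stands still between calls to the robot, and variables do not carry over. Pictures are saved under pics/ and viewed, at most 16 in all, crops included, and the job is handed in when it is done.

```bash
mkdir -p pics
python3 - <<'E'
from station import status, viewer
import cv2
for n in ["scene","side"]:
    cv2.imwrite(f"pics/{n}0.png", viewer.snapshot(n)[:,:,::-1])
    c=viewer.get_calibration(n); print(n,c)
print(viewer.get_calibration("wrist")); o=status.get_obs(); print(o)
E
```

```text
scene {'fx': 515.3711597979757, 'fy': 515.3711597979757, 'cx': 312.4954254328973, 'cy': 237.8347616620604, 'position': array([ 1.15860356, -0.231737  ,  0.6208196 ]), 'rotation': array([[ 0.37568995,  0.64009817, -0.67017266],
       [ 0.92654725, -0.27438522,  0.25733819],
       [-0.01916377, -0.71762601, -0.69616497]])}
side {'fx': 623.7098084278908, 'fy': 623.7098084278908, 'cx': 328.9207243606477, 'cy': 246.67348768246856, 'position': array([ 0.91044792, -0.83579517,  0.62187762]), 'rotation': array([[ 0.92050856,  0.19864712, -0.336457  ],
       [ 0.39039848, -0.5026645 ,  0.77130891],
       [-0.01590669, -0.84134875, -0.54025851]])}
{'fx': 399.9263652197475, 'fy': 399.9263652197475, 'cx': 323.75049485796455, 'cy': 240.00477510911773, 'hand_eye': array([[ 2.63148911e-04, -9.58799689e-01, -2.84082887e-01,
         7.22912328e-02],
       [ 9.99999803e-01,  4.14389340e-04, -4.72282979e-04,
        -9.79913985e-04],
       [ 5.70545694e-04, -2.84082706e-01,  9.58799609e-01,
        -7.04993151e-02],
       [ 0.00000000e+00,  0.00000000e+00,  0.00000000e+00,
         1.00000000e+00]])}
{'t': 0.1, 'joints': array([-1.46329275e+00,  3.81170614e-01,  1.29815989e+00, -1.57444344e-06,
        1.46358844e+00, -2.15301324e-01]), 'dq': array([-0.00062249, -0.00295097, -0.00193222,  0.00074325,  0.00027785,
       -0.00065679]), 'tau': array([ 3.68912311e-03, -4.49225307e+01, -2.31655204e+01, -1.66338991e-04,
        3.67099463e-03, -4.96789255e-06]), 'position': array([ 0.17445456, -0.52143049,  0.30335936]), 'ee_rot': array([[ 9.48349322e-01,  3.17227902e-01, -1.43862740e-04],
       [ 3.17227810e-01, -9.48348448e-01,  1.31846474e-03],
       [ 2.81821797e-04, -1.29600240e-03, -9.99999120e-01]]), 'wrist_force': array([-0.55840321,  0.19983147,  0.39518962]), 'ft_torque': array([ 0.03283699,  0.02231629, -0.01562809]), 'grip_force': 0.0, 'grip_width': 1.0008563842787301}
```

View pics/scene0.png

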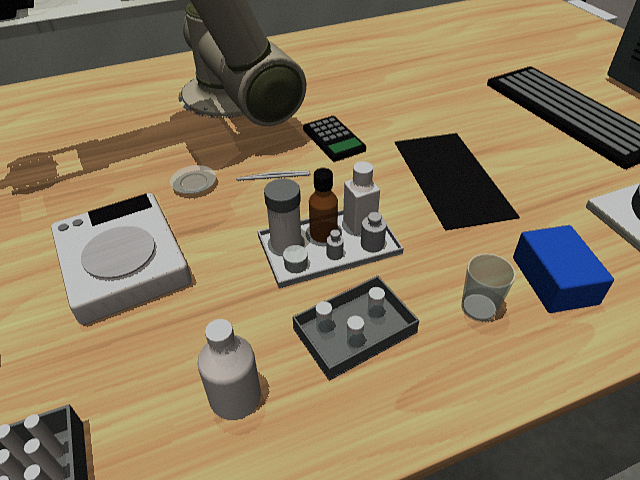

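View pics/side0.png

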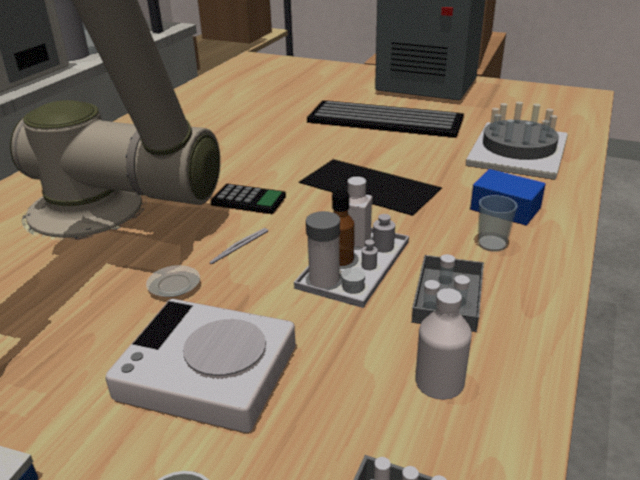

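Scene view: balance at left with its pan at about (118,251). The tray is in the middle: jar (283,215), amber bottle (323,205), square bottle (362,200). Behind them are the tin (296,258), small weight (335,245) and big weight (373,232). The mat's corners are (395,142), (458,133), (517,215) and (446,228). The side view agrees.

```bash
cat > h.py <<'E'
import numpy as np, cv2
from station import status, viewer
def cam(n,obs=None):
    c=viewer.get_calibration(n)
    if n=="wrist":
        h=c["hand_eye"]; R=obs["ee_rot"]@h[:3,:3]; p=obs["ee_rot"]@h[:3,3]+obs["position"]
    else: R,p=c["rotation"],c["position"]
    return c,R,p
def ray(n,uv,z,obs=None):
    c,R,p=cam(n,obs); uv=np.atleast_2d(uv)
    d=np.c_[(uv[:,0]-c["cx"])/c["fx"],(uv[:,1]-c["cy"])/c["fy"],np.ones(len(uv))]@R.T
    return p+d*((z-p[2])/d[:,2])[:,None]
def proj(n,P,obs=None):
    c,R,p=cam(n,obs); q=(np.atleast_2d(P)-p)@R
    return np.c_[q[:,0]/q[:,2]*c["fx"]+c["cx"],q[:,1]/q[:,2]*c["fy"]+c["cy"]]
E
python3 - <<'E'
from h import *
np.set_printoptions(precision=4,suppress=True)
for n in ["scene","side"]:
    im=cv2.imread(f"pics/{n}0.png"); 
    # mat
    m=(im.max(2)<40).astype(np.uint8)
    k,l,s,c=cv2.connectedComponentsWithStats(m)
    i=l[180,455] if n=="scene" else l[188,370]
    cn=max(cv2.findContours((l==i).astype(np.uint8),0,2)[0],key=cv2.contourArea)
    P=ray(n,cn[:,0,:].astype(float),.004)[:,:2]*1000
    print(n,"mat",s[i],cv2.minAreaRect(P.astype(np.float32)))
    # pan: ellipse via manual extremes
s=lambda uv,z:ray("scene",uv,z)[:,:2]
d=lambda uv,z:ray("side",uv,z)[:,:2]
print("pan",s([118,251.5],.062),d([225,347],.062), "case", s([[52,218],[155,195],[188,265],[78,320]],.052))
print("tray scene",s([[258,238],[276,283],[402,250]],.014),"side",d([[297,287],[362,301],[409,238]],.014))
print("jar",s([282,189],.122),d([323,222],.122)); print("rb",s([323,175],.134),d([343,197],.134)); print("sq",s([363,169],.128),d([357,184],.128))
print("big",s([374,217],.068),d([385,220],.068))
E
```

```text
scene mat [ 395  134  125   96 6492] ((511.7190246582031, 308.68048095703125), (140.7977294921875, 280.4415283203125), 79.74386596679688)
side mat [ 301  160  140   55 3415] ((504.39666748046875, 273.3568420410156), (201.97720336914062, 274.47088623046875), 79.90751647949219)
pan [[ 0.5311 -0.3104]] [[ 0.5295 -0.3155]] case [[ 0.3948 -0.4048]
 [ 0.4026 -0.2344]
 [ 0.5915 -0.2169]
 [ 0.6343 -0.3793]]
tray scene [[ 0.5384 -0.0925]
 [ 0.6455 -0.0974]
 [ 0.659   0.117 ]] side [[ 0.531  -0.1   ]
 [ 0.643  -0.0955]
 [ 0.6572  0.1133]]
jar [[ 0.5595 -0.0499]] [[ 0.5622 -0.0591]]
rb [[0.5667 0.0158]] [[0.569  0.0091]]
sq [[0.5703 0.0832]] [[0.5696 0.0725]]
big [[0.6208 0.0812]] [[0.6233 0.071 ]]
```

```bash
T='[[0.396,0.55,0.056],68]'; python3 -m creep '[[[0.02,0.03,0.01],4],[[0.05,0.07,0.02],9],[[0.08,0.11,0.03],14],[[0.11,0.15,0.04],20],[[0.14,0.19,0.05],26],[[0.17,0.23,0.056],32],[[0.2,0.27,0.056],38],[[0.23,0.31,0.056],44],[[0.26,0.35,0.056],50],[[0.29,0.39,0.056],56],[[0.32,0.43,0.056],60],[[0.35,0.47,0.056],64],[[0.375,0.515,0.056],66],[[0.396,0.55,0.056],68],[[0.396,0.55,0.056],68],[[0.396,0.55,0.056],68],[[0.396,0.55,0.056],68],[[0.396,0.55,0.056],68]]' 0.085 40
python3 - <<'E'
from h import *
o=status.get_obs(); im=viewer.snapshot("wrist")[:,:,::-1]; cv2.imwrite("pics/w1.png",im)
import pickle; pickle.dump(o,open("w1.pkl","wb")); print(o["t"],o["position"],o["ee_rot"],o["joints"])
E
```

```text
t: 1.9
position: [0.5701, 0.0273, 0.3601]
ee_rot: [[0.063, 0.998, -0.0], [0.998, -0.063, -0.0], [-0.0, -0.0, -1.0]]
wrist_force: [-0.6, 0.3, -0.6]
grip_width: 0.994
grip_force: 0.0
1.9 [0.57007616 0.02728721 0.36006994] [[ 6.30463821e-02  9.98010596e-01 -6.05646040e-05]
 [ 9.98010582e-01 -6.30463920e-02 -1.77904882e-04]
 [-1.81369337e-04 -4.92278565e-05 -9.99999982e-01]] [-1.59469201e-01  3.86322022e-01  1.12690834e+00 -1.85572611e-04
  1.62839384e+00 -9.63916511e-02]
```

View pics/w1.png

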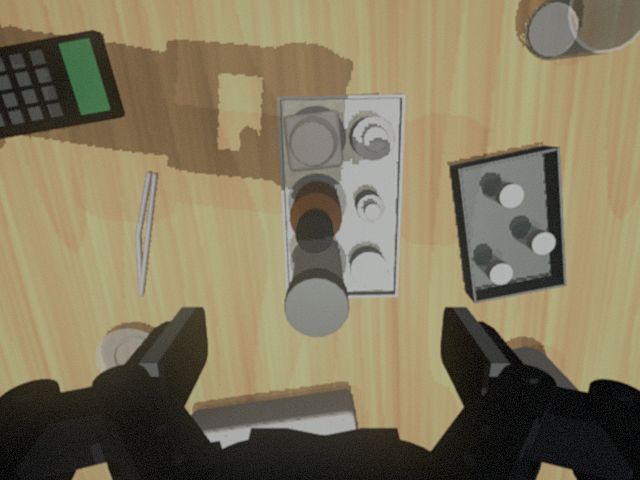

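Wrist view: tray rim corners at about (278,98), (407,95) and (398,296). Square cap (315,141), round cap (317,231), jar lid (317,303), big weight (371,137) with its knob at about (375,132), tin (367,267).

Run:
```python
from h import *
import pickle
np.set_printoptions(precision=4,suppress=True)
o=pickle.load(open("w1.pkl","rb")); im=cv2.imread("pics/w1.png"); g=cv2.medianBlur(cv2.cvtColor(im,6),3)
for n,z,box,r in [("sq",.128,(280,100,350,180),24),("rb",.134,(285,195,350,262),21),("jar",.122,(275,262,360,350),32)]:
    x0,y0,x1,y1=box
    c=cv2.HoughCircles(cv2.resize(g[y0:y1,x0:x1],None,fx=3,fy=3,interpolation=2),3,1,30,param1=60,param2=15,minRadius=3*(r-5),maxRadius=3*(r+5))
    for q in c[0][:2]: uv=[x0+q[0]/3,y0+q[1]/3]; print(n,uv,q[2]/3,ray("wrist",uv,z,o)[0])
P=ray("wrist",[[278,98],[407,95],[398,296]],.014,o); print(P)
v=P[1]-P[2]; v/=np.linalg.norm(v); R=np.array([[v[1],v[0]],[-v[0],v[1]]]); c=(P[0,:2]+P[2,:2])/2
print("tray",c,np.degrees(np.arctan2(-v[0],v[1])),np.linalg.norm(P[1]-P[2]),np.linalg.norm(P[1]-P[0]))
for x in(-.026,.028):
  for y in(-.068,0,.068): print(x,y,c+R@[x,y])
cv2.imwrite("pics/w1c.png",cv2.resize(im[80:350,260:430],None,fx=2.2,fy=2.2,interpolation=2))
```

```text
sq [np.float32(312.16666), np.float32(143.83333)] 20.966667 [0.5648 0.0853 0.128 ]Traceback (most recent call last):
  File "<stdin>", line 8, in <module>
TypeError: 'NoneType' object is not subscriptable
```

Run:
```python
from h import *
import pickle
np.set_printoptions(precision=4,suppress=True)
o=pickle.load(open("w1.pkl","rb")); im=cv2.imread("pics/w1.png")
P=ray("wrist",[[278,98],[407,95],[398,296]],.014,o); print(P)
v=P[1]-P[2]; v/=np.linalg.norm(v); R=np.array([[v[1],v[0]],[-v[0],v[1]]]); c=(P[0,:2]+P[2,:2])/2
print("tray",c,np.degrees(np.arctan2(-v[0],v[1])),np.linalg.norm(P[1]-P[2]),np.linalg.norm(P[1]-P[0]))
for x in(-.026,.028):
  for y in(-.068,0,.068): print(x,y,c+R@[x,y])
for n,uv,z in [("sq",[314,142],.128),("rb",[317,231],.134),("jar",[317,303],.122)]: print(n,ray("wrist",uv,z,o))
cv2.imwrite("pics/w1c.png",cv2.resize(im[80:350,260:430],None,fx=2.2,fy=2.2,interpolation=2))
```

```text
[[ 0.5307  0.1255  0.014 ]
 [ 0.6572  0.1203  0.014 ]
 [ 0.6462 -0.0938  0.014 ]]
tray [0.5884 0.0158] -2.944044516364775 0.2144584916322498 0.12666032340805433
-0.026 -0.068 [ 0.559  -0.0507]
-0.026 0 [0.5625 0.0172]
-0.026 0.068 [0.566  0.0851]
0.028 -0.068 [ 0.6129 -0.0535]
0.028 0 [0.6164 0.0144]
0.028 0.068 [0.6199 0.0823]
sq [[0.5662 0.0865 0.128 ]]
rb [[0.564  0.0203 0.134 ]]
jar [[ 0.5593 -0.0457  0.122 ]]
```

View pics/w1c.png

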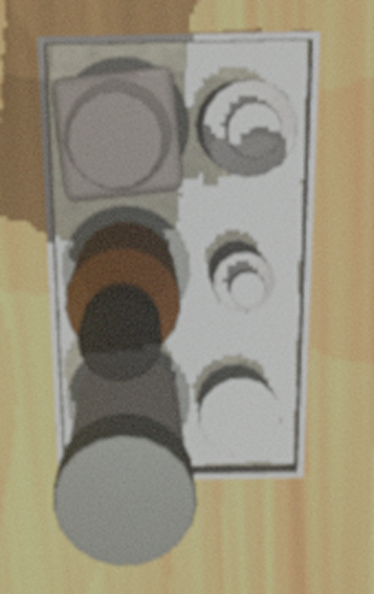

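```bash
python3 -m creep '[[[-0.002,0.03,-0.01],0.5],[[-0.005,0.059,-0.04],0.5],[[-0.005,0.059,-0.08],0.5],[[-0.005,0.059,-0.12],0.5],[[-0.005,0.059,-0.15],0.5],[[-0.005,0.059,-0.175],0.5],[[-0.005,0.059,-0.19],0.5],[[-0.005,0.059,-0.198],0.5],[[-0.005,0.059,-0.198],0.5],[[-0.005,0.059,-0.198],0.5]]' 0.085 40
python3 - <<'E'
from h import *
im=viewer.snapshot("side")[:,:,::-1]; cv2.imwrite("pics/s2.png",cv2.resize(im[100:340,220:540],None,fx=2,fy=2))
E
```

```text
t: 2.95
position: [0.5658, 0.0871, 0.1628]
ee_rot: [[0.053, 0.999, 0.001], [0.999, -0.053, -0.0], [-0.0, 0.001, -1.0]]
wrist_force: [0.5, 0.9, 1.2]
grip_width: 0.995
grip_force: 0.0
```

View pics/s2.png

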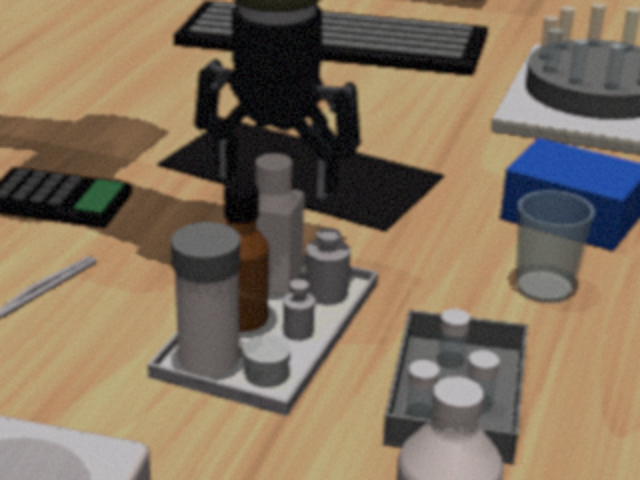

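The fingers straddle the white cap, which sits at about (275,170) in the crop, at a suitable height. Closing.

```bash
python3 -m creep '[[[0,0,0],0],[[0,0,0],0],[[0,0,0],0],[[0,0,0],0],[[0,0,0],0],[[0,0,0],0],[[0,0,0],0],[[0,0,0],0],[[0,0,0],0],[[0,0,0],0]]' 0 40
```

```text
t: 4.0
position: [0.5652, 0.0875, 0.1636]
ee_rot: [[0.052, 0.999, 0.001], [0.999, -0.052, -0.0], [-0.0, 0.001, -1.0]]
wrist_force: [-6.8, -0.4, 13.8]
grip_width: 0.425
grip_force: 35.6
```

```bash
python3 -m creep '[[[0,0,0.005],0],[[0,0,0.015],0],[[0,0,0.03],0],[[0,0,0.045],0],[[0,0,0.055],0],[[0.002,0.01,0.06],0],[[0.006,0.03,0.06],0],[[0.01,0.055,0.06],0],[[0.016,0.08,0.06],0],[[0.021,0.105,0.06],0],[[0.026,0.13,0.06],0],[[0.031,0.155,0.06],0],[[0.036,0.18,0.06],0],[[0.039,0.196,0.06],0],[[0.04,0.205,0.06],0],[[0.04,0.205,0.06],0],[[0.04,0.205,0.055],0],[[0.04,0.205,0.045],0],[[0.04,0.205,0.035],0],[[0.04,0.205,0.025],0]]' && python3 -m creep '[[[0,0,-0.008],0],[[0,0,-0.014],0],[[0,0,-0.018],0],[[0,0,-0.021],0],[[0,0,-0.023],0],[[0,0,-0.023],0],[[0,0,-0.023],0]]'
python3 - <<'E'
from h import *
im=viewer.snapshot("side")[:,:,::-1]; cv2.imwrite("pics/s3.png",cv2.resize(im[100:340,220:540],None,fx=2,fy=2))
E
```

```text
t: 6.0
position: [0.6053, 0.2918, 0.1857]
ee_rot: [[0.053, 0.999, -0.001], [0.999, -0.053, -0.0], [-0.0, -0.001, -1.0]]
wrist_force: [-0.8, 0.3, -1.9]
grip_width: 0.408
grip_force: 32.6
t: 6.7
position: [0.6057, 0.2927, 0.165]
ee_rot: [[0.052, 0.999, 0.002], [0.999, -0.052, 0.001], [0.001, 0.002, -1.0]]
wrist_force: [-1.0, 2.0, 5.2]
grip_width: 0.41
grip_force: 35.4
```

View pics/s3.png

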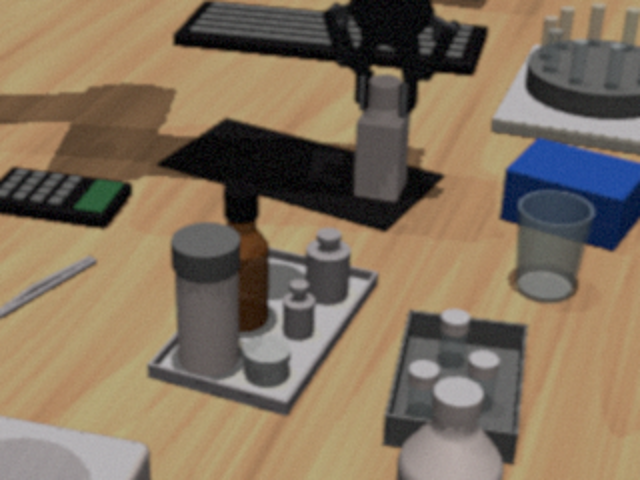

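The square bottle stands on the mat with contact felt. Releasing, then going to the round bottle.

```bash
python3 -m creep '[[[0,0,0],0],[[0,0,0],0],[[0,0,0],0],[[0,0,0],0],[[0,0,0.01],0],[[0,0,0.03],0],[[0,0,0.055],0],[[0,0,0.07],0]]' 0.075 && python3 -m creep '[[[-0.003,-0.02,0],0],[[-0.008,-0.055,0],0],[[-0.015,-0.1,0],0],[[-0.022,-0.145,0],0],[[-0.029,-0.19,0],0],[[-0.036,-0.235,0],0],[[-0.041,-0.265,0],0],[[-0.0425,-0.274,0],0],[[-0.0425,-0.274,-0.02],0],[[-0.0425,-0.274,-0.045],0],[[-0.0425,-0.274,-0.06],0],[[-0.0425,-0.274,-0.065],0],[[-0.0425,-0.274,-0.065],0],[[-0.0425,-0.274,-0.065],0]]' 0.085
python3 - <<'E'
from h import *
im=viewer.snapshot("side")[:,:,::-1]; a=cv2.resize(im[100:340,270:430],None,fx=2.2,fy=2.2)
im=viewer.snapshot("wrist")[:,:,::-1]; b=cv2.resize(im,(440,330)); b=cv2.copyMakeBorder(b,0,a.shape[0]-330,0,0,0); cv2.imwrite("pics/s4.png",cv2.hconcat([a,b]))
E
```

```text
t: 7.55
position: [0.6058, 0.2925, 0.2368]
ee_rot: [[0.052, 0.999, 0.003], [0.999, -0.052, 0.001], [0.001, 0.003, -1.0]]
wrist_force: [0.0, -0.5, -0.2]
grip_width: 0.875
grip_force: 0.0
t: 8.95
position: [0.5634, 0.0187, 0.1699]
ee_rot: [[0.052, 0.999, 0.002], [0.999, -0.052, -0.0], [-0.0, 0.002, -1.0]]
wrist_force: [0.5, 0.9, -0.8]
grip_width: 0.993
grip_force: 0.0
```

View pics/s4.png

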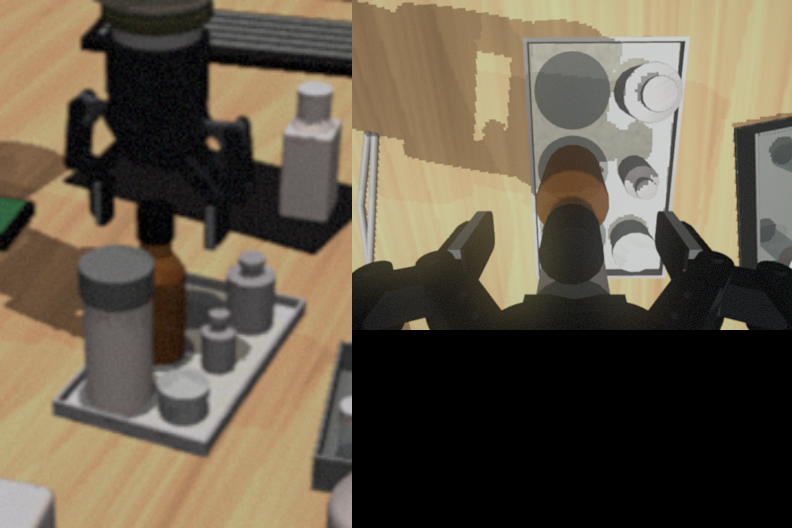

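The bottle cap is centred between the fingers and the square bottle stands on the mat. Its empty mark shows at about (320,131) in the wrist image. Gripping.

```bash
python3 -m creep '[[[0,0,0],0],[[0,0,0],0],[[0,0,0],0],[[0,0,0],0],[[0,0,0],0],[[0,0,0],0],[[0,0,0],0],[[0,0,0],0],[[0,0,0],0]]' 0 40 && python3 -m creep '[[[0,0,0.005],0],[[0,0,0.015],0],[[0,0,0.03],0],[[0,0,0.045],0],[[0,0,0.055],0],[[-0.002,0.01,0.06],0],[[-0.005,0.03,0.06],0],[[-0.01,0.06,0.06],0],[[-0.016,0.09,0.06],0],[[-0.021,0.12,0.06],0],[[-0.027,0.15,0.06],0],[[-0.032,0.18,0.06],0],[[-0.037,0.21,0.06],0],[[-0.042,0.24,0.06],0],[[-0.047,0.265,0.06],0],[[-0.05,0.283,0.06],0],[[-0.051,0.29,0.06],0],[[-0.051,0.29,0.055],0],[[-0.051,0.29,0.045],0],[[-0.051,0.29,0.035],0]]' && python3 -m creep '[[[0,0,-0.01],0],[[0,0,-0.018],0],[[0,0,-0.024],0],[[0,0,-0.029],0],[[0,0,-0.032],0],[[0,0,-0.034],0],[[0,0,-0.034],0],[[0,0,-0.034],0]]'
```

```text
t: 9.95
position: [0.5629, 0.0184, 0.1691]
ee_rot: [[0.052, 0.999, 0.0], [0.999, -0.052, -0.0], [-0.0, 0.0, -1.0]]
wrist_force: [-1.4, 0.2, 5.2]
grip_width: 0.338
grip_force: 39.4
t: 11.95
position: [0.512, 0.3075, 0.2028]
ee_rot: [[0.054, 0.999, -0.001], [0.999, -0.054, -0.0], [-0.0, -0.001, -1.0]]
wrist_force: [-0.6, 0.8, -2.9]
grip_width: 0.34
grip_force: 39.7
t: 12.75
position: [0.5121, 0.3085, 0.1702]
ee_rot: [[0.052, 0.999, 0.0], [0.999, -0.052, 0.0], [0.0, 0.0, -1.0]]
wrist_force: [-0.5, -0.4, -2.4]
grip_width: 0.345
grip_force: 39.7
```

```bash
python3 -m creep '[[[0,0,-0.001],0],[[0,0,-0.002],0],[[0,0,-0.002],0],[[0,0,-0.002],0]]' && python3 -m creep '[[[0,0,0],0],[[0,0,0],0],[[0,0,0],0],[[0,0,0],0],[[0,0,0.01],0],[[0,0,0.03],0],[[0,0,0.055],0],[[0,0,0.07],0]]' 0.075
```

```text
t: 13.15
position: [0.5121, 0.3086, 0.1691]
ee_rot: [[0.052, 0.999, 0.002], [0.999, -0.052, 0.001], [0.001, 0.001, -1.0]]
wrist_force: [-2.8, -0.5, 5.4]
grip_width: 0.335
grip_force: 40.5
t: 13.95
position: [0.5123, 0.3086, 0.2405]
ee_rot: [[0.052, 0.999, 0.003], [0.999, -0.052, 0.001], [0.001, 0.003, -1.0]]
wrist_force: [0.4, 0.2, -0.1]
grip_width: 0.876
grip_force: 0.0
```

```bash
python3 -m creep '[[[0.003,-0.02,0],0],[[0.008,-0.055,0],0],[[0.014,-0.1,0],0],[[0.02,-0.145,0],0],[[0.026,-0.19,0],0],[[0.032,-0.235,0],0],[[0.037,-0.28,0],0],[[0.043,-0.32,0],0],[[0.046,-0.347,0],0],[[0.047,-0.357,0],0],[[0.047,-0.357,-0.02],0],[[0.047,-0.357,-0.05],0],[[0.047,-0.357,-0.073],0],[[0.047,-0.357,-0.083],0],[[0.047,-0.357,-0.085],0],[[0.047,-0.357,-0.085],0],[[0.047,-0.357,-0.085],0]]' 0.085
python3 - <<'E'
from h import *
o=status.get_obs(); im=viewer.snapshot("side")[:,:,::-1]; a=cv2.resize(im[100:340,270:430],None,fx=2.2,fy=2.2)
im=viewer.snapshot("wrist")[:,:,::-1]; cv2.imwrite("pics/w5full.png",im)
import pickle; pickle.dump(o,open("w5.pkl","wb"))
b=cv2.resize(im,(440,330)); b=cv2.copyMakeBorder(b,0,a.shape[0]-330,0,0,0); cv2.imwrite("pics/s5.png",cv2.hconcat([a,b]))
E
```

```text
t: 15.65
position: [0.5594, -0.0485, 0.1541]
ee_rot: [[0.052, 0.999, 0.002], [0.999, -0.052, -0.001], [-0.0, 0.002, -1.0]]
wrist_force: [0.0, 0.2, -0.4]
grip_width: 0.994
grip_force: 0.0
```

View pics/s5.png

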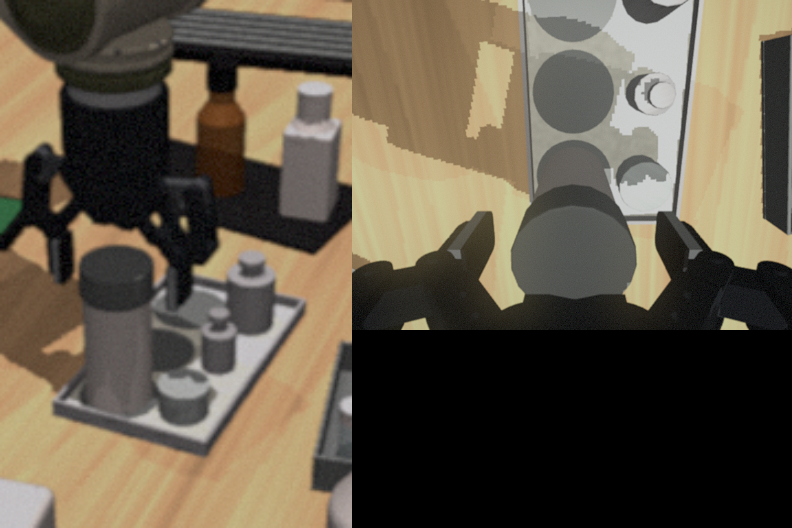

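Both other containers stand on the mat, and the jar lid is between the fingers. Gripping it.

```bash
python3 -m creep '[[[0,0,0],0],[[0,0,0],0],[[0,0,0],0],[[0,0,0],0],[[0,0,0],0],[[0,0,0],0],[[0,0,0],0],[[0,0,0],0]]' 0 40 && python3 -m creep '[[[0,0,0.005],0],[[0,0,0.015],0],[[0,0,0.03],0],[[0,0,0.045],0],[[0,0,0.055],0],[[-0.005,0.01,0.06],0],[[-0.013,0.03,0.06],0],[[-0.025,0.065,0.06],0],[[-0.038,0.1,0.06],0],[[-0.051,0.135,0.06],0],[[-0.064,0.17,0.06],0],[[-0.077,0.205,0.06],0],[[-0.09,0.24,0.06],0],[[-0.103,0.275,0.06],0],[[-0.117,0.31,0.06],0],[[-0.13,0.345,0.06],0],[[-0.138,0.366,0.06],0],[[-0.141,0.375,0.06],0],[[-0.141,0.375,0.055],0],[[-0.141,0.375,0.045],0]]' && python3 -m creep '[[[0,0,-0.015],0],[[0,0,-0.025],0],[[0,0,-0.033],0],[[0,0,-0.039],0],[[0,0,-0.043],0],[[0,0,-0.045],0],[[0,0,-0.046],0],[[0,0,-0.046],0],[[0,0,-0.046],0]]'
```

```text
t: 16.55
position: [0.559, -0.0486, 0.1534]
ee_rot: [[0.052, 0.999, 0.001], [0.999, -0.052, -0.0], [-0.0, 0.001, -1.0]]
wrist_force: [-1.7, 1.1, 5.6]
grip_width: 0.648
grip_force: 42.1
t: 18.55
position: [0.4182, 0.3259, 0.1977]
ee_rot: [[0.053, 0.999, 0.001], [0.999, -0.053, 0.0], [0.0, 0.001, -1.0]]
wrist_force: [-0.9, 0.3, -2.9]
grip_width: 0.645
grip_force: 42.8
t: 19.45
position: [0.418, 0.3265, 0.1534]
ee_rot: [[0.052, 0.999, 0.001], [0.999, -0.052, 0.0], [0.001, 0.001, -1.0]]
wrist_force: [-4.1, -2.1, 10.5]
grip_width: 0.646
grip_force: 43.8
```

```bash
python3 -m creep '[[[0,0,0],0],[[0,0,0],0],[[0,0,0],0],[[0,0,0],0],[[0,0,0.01],0],[[0,0,0.03],0],[[0,0,0.06],0],[[0,0,0.09],0],[[0,0,0.12],0]]' 0.082 && python3 -m creep '[[[0.015,-0.03,0],0],[[0.035,-0.065,0],0],[[0.06,-0.1,0],0],[[0.08,-0.135,0],0],[[0.1,-0.17,0],0],[[0.12,-0.205,0],0],[[0.14,-0.235,0],0],[[0.155,-0.265,0],0],[[0.16,-0.28,0],0],[[0.16,-0.28,0],0],[[0.16,-0.28,0],0],[[0.16,-0.28,0],0]]' 0.085
python3 - <<'E'
from h import *
import pickle
o=status.get_obs(); im=viewer.snapshot("wrist")[:,:,::-1]; cv2.imwrite("pics/w6.png",im); pickle.dump(o,open("w6.pkl","wb")); print(o["position"])
cv2.imwrite("pics/sc6.png",viewer.snapshot("scene")[:,:,::-1])
E
```

```text
t: 20.35
position: [0.4178, 0.3263, 0.2739]
ee_rot: [[0.052, 0.999, 0.001], [0.999, -0.052, 0.0], [0.0, 0.001, -1.0]]
wrist_force: [0.1, -0.2, -0.2]
grip_width: 0.964
grip_force: 0.0
t: 21.55
position: [0.5774, 0.0477, 0.2722]
ee_rot: [[0.051, 0.999, 0.0], [0.999, -0.051, 0.0], [0.0, -0.0, -1.0]]
wrist_force: [-0.0, 0.8, 1.0]
grip_width: 0.994
grip_force: 0.0
[0.57740039 0.04766039 0.27224883]
```

View pics/w6.png

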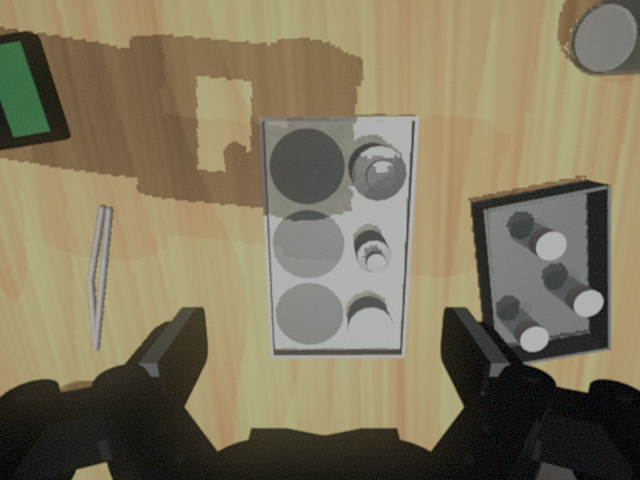

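View pics/sc6.png

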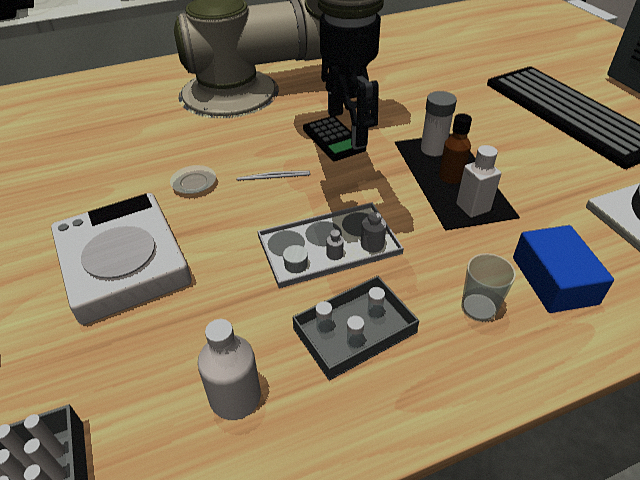

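Wrist view: all three marks are free, centred at about (307,166), (309,244) and (310,313). Tray corners are (262,118), (418,117), (404,356) and (271,357); the big weight's knob is at (382,174). The scene view shows all three containers upright on the mat.

Run:
```python
from h import *
import pickle
np.set_printoptions(precision=4,suppress=True)
o=pickle.load(open("w6.pkl","rb"))
P=ray("wrist",[[262,118],[418,117],[404,356],[271,357]],.014,o); print(P[:,:2],P.mean(0))
print("marks",ray("wrist",[[307,166],[309,244],[310,313]],.004,o)[:,:2])
print("knob",ray("wrist",[382,174],.068,o),"body",ray("wrist",[378,171.5],.052,o))
# pan: grey ellipse by hough-free segmentation
for n,s,z in [("scene",(118,251),.062),("side",(225,347),.062)]:
    im=cv2.imread("pics/sc6.png" if n=="scene" else "pics/side0.png"); g=cv2.medianBlur(cv2.cvtColor(im,6),5)
    m=np.zeros((482,642),np.uint8); cv2.floodFill(g,m,s,255,6,6,cv2.FLOODFILL_FIXED_RANGE|cv2.FLOODFILL_MASK_ONLY)
    m=m[1:-1,1:-1]; c=max(cv2.findContours(m,0,2)[0],key=cv2.contourArea); W=ray(n,cv2.convexHull(c)[:,0].astype(float),z)[:,:2]
    print(n,"pan",cv2.minEnclosingCircle(W.astype(np.float32)))
```

```text
[[ 0.5323  0.1261]
 [ 0.6548  0.1207]
 [ 0.6451 -0.0932]
 [ 0.5205 -0.088 ]] [0.5882 0.0164 0.014 ]
marks [[ 0.5649  0.0861]
 [ 0.5624  0.0178]
 [ 0.5592 -0.0495]]
knob [[0.6187 0.0846 0.068 ]] body [[0.6181 0.0845 0.052 ]]
scene pan ((0.5288003087043762, -0.31004106998443604), 0.055759623646736145)
side pan ((0.5276854038238525, -0.31362757086753845), 0.05542951449751854)
```

```bash
python3 -m creep '[[[0.02,0.018,0],0],[[0.041,0.037,-0.01],0],[[0.041,0.037,-0.04],0],[[0.041,0.037,-0.075],0],[[0.041,0.037,-0.11],0],[[0.041,0.037,-0.14],0],[[0.041,0.037,-0.16],0],[[0.041,0.037,-0.175],0],[[0.041,0.037,-0.182],0],[[0.041,0.037,-0.185],0],[[0.041,0.037,-0.185],0],[[0.041,0.037,-0.185],0]]' 0.085 60 && python3 -m creep '[[[0,0,0],0],[[0,0,0],0],[[0,0,0],0],[[0,0,0],0],[[0,0,0],0],[[0,0,0],0],[[0,0,0],0],[[0,0,0],0],[[0,0,0],0],[[0,0,0],0]]' 0 60 && python3 -m creep '[[[0,0,0.005],0],[[0,0,0.015],0],[[0,0,0.03],0],[[0,0,0.05],0],[[0,0,0.075],0],[[0,0,0.1],0],[[0,0,0.125],0],[[0,0,0.145],0],[[0,0,0.15],0],[[0,0,0.15],0]]'
```

```text
t: 22.85
position: [0.6193, 0.0836, 0.0878]
ee_rot: [[0.052, 0.999, 0.001], [0.999, -0.052, -0.0], [-0.0, 0.001, -1.0]]
wrist_force: [-0.6, -0.6, -0.8]
grip_width: 0.995
grip_force: 0.0
t: 23.85
position: [0.619, 0.0834, 0.0875]
ee_rot: [[0.052, 0.999, 0.001], [0.999, -0.052, -0.0], [-0.0, 0.001, -1.0]]
wrist_force: [-1.9, -0.6, 5.4]
grip_width: 0.453
grip_force: 60.6
t: 24.85
position: [0.6188, 0.0834, 0.2372]
ee_rot: [[0.052, 0.999, 0.0], [0.999, -0.052, -0.0], [0.0, 0.0, -1.0]]
wrist_force: [0.3, 0.4, -6.1]
grip_width: 0.454
grip_force: 61.0
```

```bash
python3 -m creep '[[[-0.002,-0.008,0],0],[[-0.006,-0.025,0],0],[[-0.013,-0.05,0],0],[[-0.02,-0.08,0],0],[[-0.027,-0.11,0],0],[[-0.034,-0.14,0],0],[[-0.041,-0.17,0],0],[[-0.048,-0.2,0],0],[[-0.055,-0.23,0],0],[[-0.063,-0.26,0],0],[[-0.072,-0.29,0],0],[[-0.08,-0.315,0],0],[[-0.087,-0.335,0],0],[[-0.09,-0.345,0],0],[[-0.09,-0.345,0],0],[[-0.09,-0.345,0],0],[[-0.09,-0.345,0],0]]'
python3 - <<'E'
from h import *
import pickle
o=status.get_obs(); im=viewer.snapshot("wrist")[:,:,::-1]; cv2.imwrite("pics/w7.png",im); pickle.dump(o,open("w7.pkl","wb")); print(o["position"])
E
```

```text
t: 26.55
position: [0.5292, -0.2607, 0.2368]
ee_rot: [[0.051, 0.999, -0.0], [0.999, -0.051, 0.0], [0.0, -0.0, -1.0]]
wrist_force: [-0.2, 1.2, -5.7]
grip_width: 0.452
grip_force: 60.9
[ 0.52916183 -0.26066561  0.23683849]
```

View pics/w7.png

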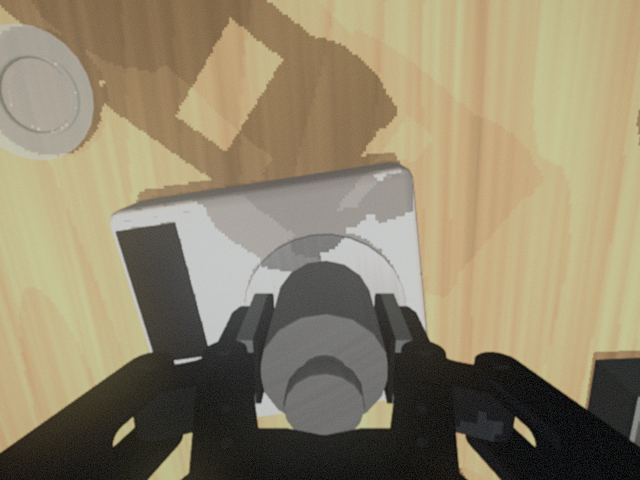

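The weight is held upright. The pan rim is visible at the top (325,234), left (246,295) and right (404,292).

Run:
```python
from h import *
import pickle
from scipy.optimize import least_squares as L
o=pickle.load(open("w7.pkl","rb"))
W=ray("wrist",[[325,234],[246,295],[404,292]],.062,o)[:,:2]; print(W)
print(L(lambda c:np.hypot(*(W-c).T)-.055,[.53,-.31]))
im=cv2.imread("pics/w7.png"); print(proj("wrist",[.529,-.311,.062],o))
```

```text
[[ 0.52981736 -0.25599724]
 [ 0.47508919 -0.29548747]
 [ 0.58027521 -0.2986491 ]]
     message: `gtol` termination condition is satisfied.
     success: True
      status: 1
         fun: [ 2.676e-04 -5.132e-04 -5.177e-04]
           x: [ 5.273e-01 -3.112e-01]
        cost: 3.014962450952071e-07
         jac: [[-4.628e-02 -9.989e-01]
               [ 9.575e-01 -2.885e-01]
               [-9.731e-01 -2.305e-01]]
        grad: [-7.256e-12 -2.053e-10]
  optimality: 2.053414455772955e-10
 active_mask: [ 0.000e+00  0.000e+00]
        nfev: 5
        njev: 5
[[327.8767343  312.38377132]]
```

```bash
python3 -m creep '[[[0,-0.01,0],0],[[0,-0.025,0],0],[[-0.001,-0.04,0],0],[[-0.002,-0.051,0],0],[[-0.002,-0.051,-0.01],0],[[-0.002,-0.051,-0.03],0],[[-0.002,-0.051,-0.05],0],[[-0.002,-0.051,-0.065],0],[[-0.002,-0.051,-0.075],0],[[-0.002,-0.051,-0.081],0],[[-0.002,-0.051,-0.085],0],[[-0.002,-0.051,-0.087],0],[[-0.002,-0.051,-0.088],0],[[-0.002,-0.051,-0.089],0],[[-0.002,-0.051,-0.09],0],[[-0.002,-0.051,-0.09],0],[[-0.002,-0.051,-0.09],0]]'
```

```text
t: 28.3
position: [0.527, -0.3126, 0.147]
ee_rot: [[0.052, 0.999, 0.0], [0.999, -0.052, -0.0], [-0.0, 0.0, -1.0]]
wrist_force: [-0.0, -0.9, -4.2]
grip_width: 0.451
grip_force: 60.9
```

```bash
python3 -m creep '[[[0,0,-0.0005],0],[[0,0,-0.001],0],[[0,0,-0.001],0],[[0,0,-0.001],0]]'
```

```text
t: 28.7
position: [0.5269, -0.3126, 0.1459]
ee_rot: [[0.052, 0.999, -0.0], [0.999, -0.052, -0.0], [-0.0, -0.0, -1.0]]
wrist_force: [-0.2, 0.2, -6.0]
grip_width: 0.454
grip_force: 60.9
```

```bash
python3 -m creep '[[[0,0,-0.0005],0],[[0,0,-0.001],0],[[0,0,-0.001],0],[[0,0,-0.001],0]]'
```

```text
t: 29.1
position: [0.527, -0.3126, 0.1455]
ee_rot: [[0.052, 0.999, 0.0], [0.999, -0.052, -0.0], [-0.0, 0.0, -1.0]]
wrist_force: [-2.4, 0.9, 4.3]
grip_width: 0.453
grip_force: 61.6
```

```bash
python3 -m creep '[[[0,0,0],0],[[0,0,0],0],[[0,0,0],0],[[0,0,0],0],[[0,0,0.01],0],[[0,0,0.03],0],[[0,0,0.06],0],[[0,0,0.09],0],[[0,0,0.115],0],[[0,0.015,0.125],0],[[-0.005,0.045,0.125],0],[[-0.01,0.08,0.125],0],[[-0.015,0.1,0.125],0],[[-0.015,0.1,0.125],0],[[-0.015,0.1,0.125],0]]' 0.085 40
python3 - <<'E'
from h import *
import pickle
o=status.get_obs(); im=viewer.snapshot("wrist")[:,:,::-1]; cv2.imwrite("pics/w8.png",im); pickle.dump(o,open("w8.pkl","wb")); print(o["position"])
E
```

```text
t: 30.6
position: [0.512, -0.212, 0.2699]
ee_rot: [[0.052, 0.999, -0.0], [0.999, -0.052, -0.0], [-0.0, -0.0, -1.0]]
wrist_force: [-0.7, -1.0, 0.4]
grip_width: 0.995
grip_force: 0.0
[ 0.51195467 -0.2119917   0.26989452]
```

View pics/w8.png

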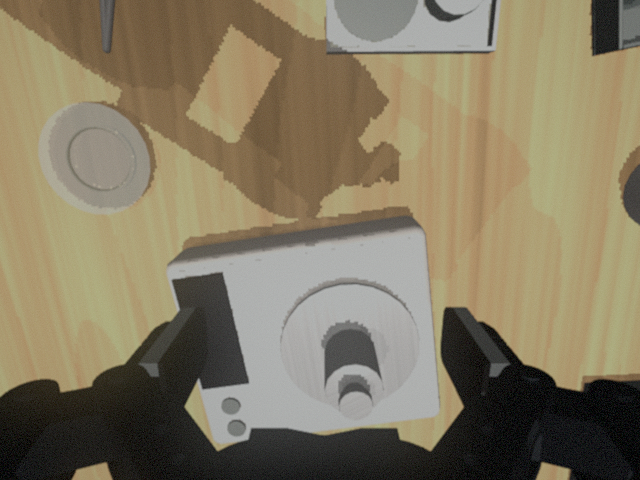

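The weight stands on the pan, whose rim spans columns 281–418 and rows 282–408; the knob is at (355,404).

Run:
```python
from h import *
import pickle
o=pickle.load(open("w8.pkl","rb"))
print(ray("wrist",[[281,343],[418,343],[350,282],[350,408]],.062,o)[:,:2], ray("wrist",[355,404],.126,o),ray("wrist",[353,386],.110,o))
```

```text
[[ 0.47320725 -0.30364013]
 [ 0.58067713 -0.30909853]
 [ 0.52903172 -0.25484795]
 [ 0.52535519 -0.36714433]] [[ 0.52637747 -0.31183027  0.126     ]] [[ 0.52625995 -0.31028734  0.11      ]]
```

The weight is centred within about 1 mm. Returning for the jar.

```bash
python3 -m creep '[[[-0.004,0.02,0],0],[[-0.01,0.055,0],0],[[-0.018,0.1,0],0],[[-0.026,0.145,0],0],[[-0.034,0.19,0],0],[[-0.042,0.235,0],0],[[-0.05,0.28,0],0],[[-0.058,0.325,0],0],[[-0.066,0.37,0],0],[[-0.074,0.415,0],0],[[-0.082,0.46,0],0],[[-0.088,0.5,0],0],[[-0.092,0.525,0],0],[[-0.094,0.5385,0],0],[[-0.094,0.5385,-0.02],0],[[-0.094,0.5385,-0.055],0],[[-0.094,0.5385,-0.09],0],[[-0.094,0.5385,-0.11],0],[[-0.094,0.5385,-0.1165],0],[[-0.094,0.5385,-0.1165],0]]' 0.085 && python3 -m creep '[[[0,0,0],0],[[0,0,0],0],[[0,0,0],0],[[0,0,0],0],[[0,0,0],0],[[0,0,0],0],[[0,0,0],0],[[0,0,0],0],[[0,0,0],0]]' 0 40 && python3 -m creep '[[[0,0,0.005],0],[[0,0,0.015],0],[[0,0,0.03],0],[[0,0,0.045],0],[[0,0,0.055],0],[[0.002,-0.006,0.06],0],[[0.008,-0.02,0.06],0],[[0.017,-0.045,0.06],0],[[0.028,-0.075,0.06],0],[[0.04,-0.105,0.06],0],[[0.051,-0.135,0.06],0],[[0.062,-0.165,0.06],0],[[0.073,-0.195,0.06],0],[[0.085,-0.225,0.06],0],[[0.096,-0.255,0.06],0],[[0.107,-0.285,0.06],0],[[0.118,-0.315,0.06],0],[[0.13,-0.345,0.06],0],[[0.138,-0.366,0.06],0],[[0.141,-0.375,0.06],0]]'
```

```text
t: 32.65
position: [0.4185, 0.3253, 0.153]
ee_rot: [[0.054, 0.999, -0.001], [0.999, -0.054, -0.001], [-0.001, -0.001, -1.0]]
wrist_force: [-0.5, 0.1, 0.2]
grip_width: 0.997
grip_force: 0.0
t: 33.55
position: [0.4184, 0.3261, 0.1547]
ee_rot: [[0.052, 0.999, 0.003], [0.999, -0.052, 0.001], [0.001, 0.002, -1.0]]
wrist_force: [-1.3, -0.8, 6.7]
grip_width: 0.646
grip_force: 42.0
t: 35.55
position: [0.559, -0.0519, 0.2125]
ee_rot: [[0.055, 0.998, -0.001], [0.998, -0.055, -0.0], [-0.0, -0.001, -1.0]]
wrist_force: [0.0, 0.3, -2.7]
grip_width: 0.648
grip_force: 42.8
```

```bash
python3 -m creep '[[[0,0,0],0],[[0,0,0],0],[[0,0,-0.005],0],[[0,0,-0.015],0],[[0,0,-0.028],0],[[0,0,-0.04],0],[[0,0,-0.049],0],[[0,0,-0.054],0],[[0,0,-0.057],0],[[0,0,-0.059],0],[[0,0,-0.059],0],[[0,0,-0.059],0]]'
```

```text
t: 36.75
position: [0.5591, -0.0491, 0.1548]
ee_rot: [[0.052, 0.999, 0.001], [0.999, -0.052, -0.0], [-0.0, 0.001, -1.0]]
wrist_force: [-1.2, -0.7, 0.3]
grip_width: 0.64
grip_force: 43.0
```

```bash
python3 -m creep '[[[0,0,-0.001],0],[[0,0,-0.001],0],[[0,0,-0.001],0],[[0,0,-0.001],0]]' && python3 -m creep '[[[0,0,0],0],[[0,0,0],0],[[0,0,0],0],[[0,0,0],0],[[0,0,0.01],0],[[0,0,0.03],0],[[0,0,0.06],0],[[0,0,0.09],0],[[0,0,0.1],0]]' 0.08
```

```text
t: 37.15
position: [0.5591, -0.0492, 0.1548]
ee_rot: [[0.052, 0.999, 0.001], [0.999, -0.052, -0.001], [-0.001, 0.002, -1.0]]
wrist_force: [-3.1, -0.4, 8.7]
grip_width: 0.65
grip_force: 44.0
t: 38.05
position: [0.5596, -0.0492, 0.257]
ee_rot: [[0.052, 0.999, 0.005], [0.999, -0.052, -0.002], [-0.001, 0.005, -1.0]]
wrist_force: [0.2, 0.0, -0.7]
grip_width: 0.938
grip_force: 0.0
```

```bash
python3 -m creep '[[[-0.003,0.02,0],0],[[-0.007,0.055,0],0],[[-0.013,0.1,0],0],[[-0.019,0.145,0],0],[[-0.025,0.19,0],0],[[-0.031,0.235,0],0],[[-0.037,0.28,0],0],[[-0.043,0.325,0],0],[[-0.046,0.35,0],0],[[-0.047,0.3575,0],0],[[-0.047,0.3575,0],0],[[-0.047,0.3575,-0.02],0],[[-0.047,0.3575,-0.05],0],[[-0.047,0.3575,-0.075],0],[[-0.047,0.3575,-0.084],0],[[-0.047,0.3575,-0.084],0],[[-0.047,0.3575,-0.084],0]]' 0.085
```

```text
t: 39.75
position: [0.5127, 0.308, 0.1706]
ee_rot: [[0.053, 0.999, 0.002], [0.999, -0.053, 0.001], [0.001, 0.002, -1.0]]
wrist_force: [0.2, -0.2, 0.0]
grip_width: 0.994
grip_force: 0.0
```

```bash
python3 -m creep '[[[0,0,0],0],[[0,0,0],0],[[0,0,0],0],[[0,0,0],0],[[0,0,0],0],[[0,0,0],0],[[0,0,0],0],[[0,0,0],0],[[0,0,0],0]]' 0 40 && python3 -m creep '[[[0,0,0.005],0],[[0,0,0.015],0],[[0,0,0.03],0],[[0,0,0.045],0],[[0,0,0.055],0],[[0.002,-0.006,0.06],0],[[0.004,-0.02,0.06],0],[[0.008,-0.045,0.06],0],[[0.013,-0.075,0.06],0],[[0.018,-0.105,0.06],0],[[0.023,-0.135,0.06],0],[[0.028,-0.165,0.06],0],[[0.033,-0.195,0.06],0],[[0.038,-0.22,0.06],0],[[0.042,-0.245,0.06],0],[[0.046,-0.265,0.06],0],[[0.048,-0.28,0.06],0],[[0.05,-0.288,0.06],0],[[0.05,-0.2905,0.06],0],[[0.05,-0.2905,0.06],0]]' && python3 -m creep '[[[0,0,0],0],[[0,0,-0.005],0],[[0,0,-0.015],0],[[0,0,-0.028],0],[[0,0,-0.04],0],[[0,0,-0.049],0],[[0,0,-0.055],0],[[0,0,-0.058],0],[[0,0,-0.06],0],[[0,0,-0.061],0],[[0,0,-0.061],0],[[0,0,-0.061],0]]'
```

```text
t: 40.65
position: [0.512, 0.3085, 0.1699]
ee_rot: [[0.052, 0.999, 0.001], [0.999, -0.052, 0.0], [0.0, 0.001, -1.0]]
wrist_force: [-1.4, 0.6, 5.5]
grip_width: 0.339
grip_force: 39.3
t: 42.65
position: [0.5618, 0.0181, 0.2293]
ee_rot: [[0.052, 0.999, -0.0], [0.999, -0.052, 0.0], [0.0, -0.0, -1.0]]
wrist_force: [0.3, -0.7, -1.8]
grip_width: 0.343
grip_force: 39.7
t: 43.85
position: [0.5621, 0.0179, 0.1699]
ee_rot: [[0.052, 0.999, 0.002], [0.999, -0.052, -0.0], [-0.0, 0.002, -1.0]]
wrist_force: [-3.4, 1.0, 7.1]
grip_width: 0.335
grip_force: 40.7
```

```bash
python3 -m creep '[[[0,0,0],0],[[0,0,0],0],[[0,0,0],0],[[0,0,0],0],[[0,0,0.01],0],[[0,0,0.03],0],[[0,0,0.06],0],[[0,0,0.08],0],[[0,0,0.08],0]]' 0.075 && python3 -m creep '[[[0.003,0.02,0],0],[[0.008,0.055,0],0],[[0.015,0.1,0],0],[[0.022,0.145,0],0],[[0.029,0.19,0],0],[[0.036,0.23,0],0],[[0.041,0.26,0],0],[[0.0433,0.2746,0],0],[[0.0433,0.2746,0],0],[[0.0433,0.2746,-0.02],0],[[0.0433,0.2746,-0.05],0],[[0.0433,0.2746,-0.075],0],[[0.0433,0.2746,-0.085],0],[[0.0433,0.2746,-0.085],0],[[0.0433,0.2746,-0.085],0]]' 0.085
```

```text
t: 44.75
position: [0.5627, 0.0178, 0.2519]
ee_rot: [[0.052, 0.999, 0.006], [0.999, -0.052, -0.001], [-0.001, 0.006, -1.0]]
wrist_force: [0.4, -0.5, -0.7]
grip_width: 0.875
grip_force: 0.0
t: 46.25
position: [0.6058, 0.2919, 0.1648]
ee_rot: [[0.053, 0.999, 0.002], [0.999, -0.053, 0.0], [0.0, 0.002, -1.0]]
wrist_force: [0.2, 0.3, -0.1]
grip_width: 0.995
grip_force: 0.0
```

```bash
python3 -m creep '[[[0,0,0],0],[[0,0,0],0],[[0,0,0],0],[[0,0,0],0],[[0,0,0],0],[[0,0,0],0],[[0,0,0],0],[[0,0,0],0],[[0,0,0],0]]' 0 40 && python3 -m creep '[[[0,0,0.005],0],[[0,0,0.015],0],[[0,0,0.03],0],[[0,0,0.045],0],[[0,0,0.055],0],[[-0.002,-0.006,0.06],0],[[-0.004,-0.02,0.06],0],[[-0.008,-0.045,0.06],0],[[-0.014,-0.07,0.06],0],[[-0.019,-0.095,0.06],0],[[-0.024,-0.12,0.06],0],[[-0.029,-0.145,0.06],0],[[-0.033,-0.168,0.06],0],[[-0.037,-0.186,0.06],0],[[-0.039,-0.198,0.06],0],[[-0.0405,-0.204,0.06],0],[[-0.0405,-0.2055,0.06],0],[[-0.0405,-0.2055,0.06],0]]' && python3 -m creep '[[[0,0,0],0],[[0,0,-0.005],0],[[0,0,-0.015],0],[[0,0,-0.028],0],[[0,0,-0.04],0],[[0,0,-0.049],0],[[0,0,-0.055],0],[[0,0,-0.058],0],[[0,0,-0.06],0],[[0,0,-0.06],0],[[0,0,-0.06],0]]'
```

```text
t: 47.15
position: [0.6056, 0.2926, 0.1642]
ee_rot: [[0.052, 0.999, 0.002], [0.999, -0.052, 0.0], [0.0, 0.002, -1.0]]
wrist_force: [0.8, -0.7, 5.5]
grip_width: 0.412
grip_force: 34.9
t: 48.95
position: [0.5648, 0.0872, 0.2233]
ee_rot: [[0.052, 0.999, -0.0], [0.999, -0.052, 0.0], [0.0, -0.0, -1.0]]
wrist_force: [-0.1, 0.5, -1.8]
grip_width: 0.413
grip_force: 32.7
t: 50.05
position: [0.5649, 0.0874, 0.1649]
ee_rot: [[0.052, 0.999, 0.002], [0.999, -0.052, 0.001], [0.001, 0.002, -1.0]]
wrist_force: [-3.4, 3.0, 7.5]
grip_width: 0.413
grip_force: 36.3
```

Contact felt. Release, retreat towards the robot, and take a final look.

```bash
python3 -m creep '[[[0,0,0],0],[[0,0,0],0],[[0,0,0],0],[[0,0,0],0],[[0,0,0.01],0],[[0,0,0.03],0],[[0,0,0.06],0],[[0,0,0.1],0],[[0,0,0.14],0],[[0,-0.02,0.18],0],[[0,-0.05,0.2],0],[[0,-0.06,0.2],0],[[0,-0.06,0.2],0],[[0,-0.06,0.2],0]]' 0.075
python3 - <<'E'
from h import *
w=viewer.snapshot("wrist")[80:350,220:450,::-1]; s=viewer.snapshot("side")[140:410,100:440,::-1]
cv2.imwrite("pics/end.png",cv2.resize(cv2.hconcat([np.ascontiguousarray(w),np.ascontiguousarray(s)]),None,fx=1.4,fy=1.4,interpolation=2))
E
```

```text
t: 51.45
position: [0.5645, 0.0276, 0.3622]
ee_rot: [[0.052, 0.999, -0.002], [0.999, -0.052, 0.001], [0.001, -0.002, -1.0]]
wrist_force: [0.4, 0.3, 0.2]
grip_width: 0.882
grip_force: 0.0
```

View pics/end.png

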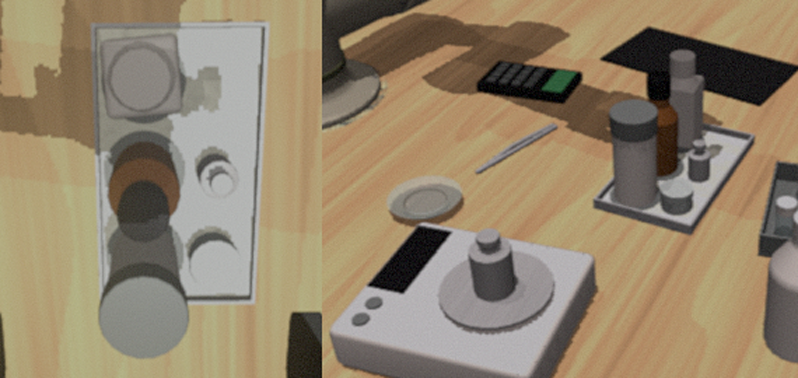

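Everything stands, but the square bottle seems a few mm further towards +y than before. Measuring that.

Run:
```python
from h import *
np.set_printoptions(precision=4,suppress=True)
o=status.get_obs(); w=viewer.snapshot("wrist")[:,:,::-1]; cv2.imwrite("pics/end2.png",cv2.resize(w[80:240,260:420],None,fx=3.7,fy=3.7,interpolation=2))
print(o["position"]); print("expected cap, mark px",proj("wrist",[[.565,.0863,.128],[.565,.0863,.004],[.565,.0863,.092]],o))
print(ray("wrist",[320,135],.128,o))
```

```text
[0.5646 0.0279 0.3623]
expected cap, mark px [[321.5404 142.8216]
 [322.5428 136.8987]
 [321.9056 140.6637]]
[[0.5642 0.092  0.128 ]]
```

View pics/end2.png

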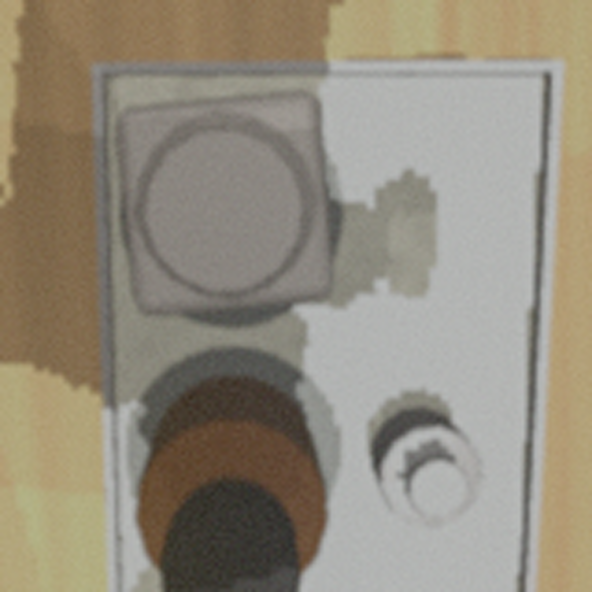

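The cap is at (0.564, 0.092), about 5.5 mm off in +y. The fingertips bit the cone below the cap (width read 35 mm, not 32), which let it slip. I'll regrasp 5 mm higher, centred on the cap, and shift it back.

```bash
python3 -m creep '[[[0,0.03,0],0],[[0,0.0635,-0.02],0],[[0,0.0635,-0.06],0],[[0,0.0635,-0.1],0],[[0,0.0635,-0.14],0],[[0,0.0635,-0.17],0],[[0,0.0635,-0.185],0],[[0,0.0635,-0.192],0],[[0,0.0635,-0.192],0],[[0,0.0635,-0.192],0]]' 0.085 30 && python3 -m creep '[[[0,0,0],0],[[0,0,0],0],[[0,0,0],0],[[0,0,0],0],[[0,0,0],0],[[0,0,0],0],[[0,0,0],0],[[0,0,0],0],[[0,0,0],0],[[0,0,0],0]]' 0 30
```

```text
t: 52.6
position: [0.5651, 0.0908, 0.1722]
ee_rot: [[0.052, 0.999, 0.001], [0.999, -0.052, -0.0], [0.0, 0.001, -1.0]]
wrist_force: [-0.0, 0.0, -0.2]
grip_width: 0.998
grip_force: 0.0
t: 53.6
position: [0.5648, 0.0905, 0.1718]
ee_rot: [[0.052, 0.999, 0.001], [0.999, -0.052, -0.0], [-0.0, 0.001, -1.0]]
wrist_force: [-1.0, 0.7, 5.7]
grip_width: 0.367
grip_force: 29.6
```

```bash
python3 -m creep '[[[0,0,0.003],0],[[0,0,0.007],0],[[0,0,0.01],0],[[0,-0.002,0.01],0],[[0,-0.004,0.01],0],[[0,-0.0055,0.01],0],[[0,-0.0055,0.01],0],[[0,-0.0055,0.007],0],[[0,-0.0055,0.004],0],[[0,-0.0055,0.002],0],[[0,-0.0055,0.0005],0],[[0,-0.0055,-0.001],0],[[0,-0.0055,-0.001],0],[[0,-0.0055,-0.001],0]]' && python3 -m creep '[[[0,0,0],0],[[0,0,0],0],[[0,0,0],0],[[0,0,0],0],[[0,0,0.01],0],[[0,0,0.03],0],[[0,0,0.06],0],[[0,0,0.1],0],[[0,0,0.14],0],[[0,-0.02,0.18],0],[[0,-0.05,0.19],0],[[0,-0.06,0.19],0],[[0,-0.06,0.19],0],[[0,-0.06,0.19],0],[[0,-0.06,0.19],0]]' 0.075
python3 - <<'E'
from h import *
np.set_printoptions(precision=4,suppress=True)
o=status.get_obs(); w=viewer.snapshot("wrist")[:,:,::-1]; a=np.ascontiguousarray(w[80:240,260:420]); s=np.ascontiguousarray(viewer.snapshot("side")[160:320,280:440,::-1])
cv2.imwrite("pics/end3.png",cv2.resize(cv2.hconcat([a,s]),None,fx=2.5,fy=2.5,interpolation=2))
p=proj("wrist",[[.565,.0863,.128],[.565,.0863,.092],[.5624,.0178,.134],[.5625,.0178,.079]],o); print((p-[260,80])*2.5)
E
```

```text
t: 55.0
position: [0.5648, 0.0851, 0.1719]
ee_rot: [[0.052, 0.999, 0.001], [0.999, -0.052, -0.0], [-0.0, 0.001, -1.0]]
wrist_force: [-4.2, 0.2, 9.8]
grip_width: 0.361
grip_force: 31.2
t: 56.5
position: [0.5647, 0.0259, 0.3596]
ee_rot: [[0.052, 0.999, -0.002], [0.999, -0.052, 0.001], [0.0, -0.002, -1.0]]
wrist_force: [0.2, 0.3, -0.5]
grip_width: 0.873
grip_force: 0.0
[[152.7746 150.5822]
 [153.7525 145.8137]
 [155.9925 381.2774]
 [157.1599 340.7958]]
```

View pics/end3.png

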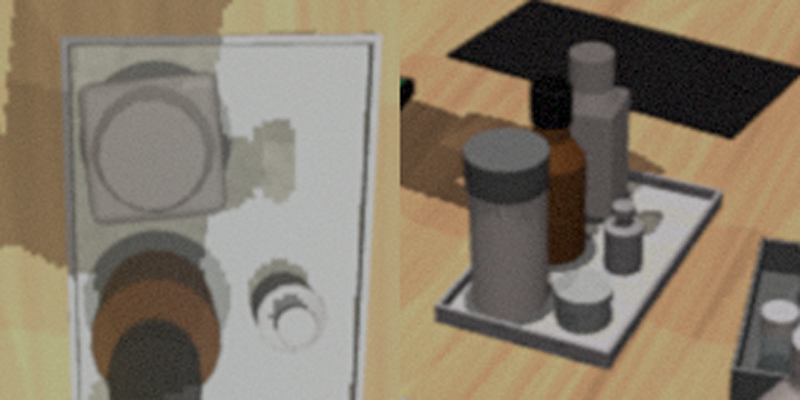

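The square cap now sits at (153,153) against an expected (153,151), so it is within 1 mm of its mark. Everything is upright and the gripper is clear.

```bash
python3 -c "
from station import ticket; print(ticket.job_done())"
```

```text
the job is handed in; nothing more can be done
None
```

The job is handed in: the larger check weight stands about 1 mm from the centre of the balance pan, and all three containers are upright back on their marks. I set the square bottle down about 5.5 mm off its mark at first, then regrasped it and moved it to within 1 mm.

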